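# Eject the locked parts tray with the release pin

## Task

The grey parts box is shut and its tray can only be ejected by a catch hidden behind the small round hole in its front. Draw the release pin out of its wooden holder by the bare steel shank, lay it flat on the bench clear of the holder and let go, take it again by its handle, and push it straight into the hole until the catch trips and the tray springs out. Then lay the pin back flat on the bench, away from its holder, and leave the jar, the open tin and the two tape rolls where they stand.

Things in the scene. Friction and masses are not known exactly. Their poses are not given: they have to be found in the camera images.
- pin_handle (a point): Centre of the release pin's black handle, 80 long, 24 wide, 24 high (mm). A steel shank, 10 diameter, 92 long, leaves the middle of one end, to -x (x from -40 to -132); x is the pin's axis, z up as stored. 0.12 kg, balances at x = -26. Laid on the bench its axis is 12 up. Stored: handle and about 30 of the shank inside the holder, axis 18 up; about 62 of shank stick out.
- pin_tip (a point): Free end of the pin's steel shank, on its axis, 132 mm from the handle's centre. Same axes as pin_handle.
- pin_holder: Fixed plywood pocket, roofed, 124 long (x -58 to +66), 44 wide, 44 high (mm), open only at its -x end, where the pin's shank sticks out pointing to -x. Origin on the bench, below its axis. Inside 32 wide, 32 high, floor 6 above the bench. The stored handle ends about 50 behind the origin, so the pin must be drawn about 112 along -x to come clear.
- access_hole (a point): Centre of the 16 mm hole (2 mm countersink) in the front face of the fixed grey box (140 deep, 130 wide, 114 high), 80 up, 30 to +y of the front's middle. x points into the box along the hole, z up. 66 behind the face, square behind the hole, is the catch, a sprung paddle 34 wide and high: tip about 72 in trips it (under 10 N), hard stop about 84. A pin held by its shank is too short.
- tray (a joint): How far the tray stands out of the box (m): 0 shut and latched, about 0.06 fully out. When the catch trips, a spring drives it out within half a second and it stays out.
- tray_front (a point): Middle of the outer face of the tray's front plate (116 mm wide, 38 mm high, 11 to 49 mm above the bench), below the access hole; same axes as access_hole. No handle. The tray comes out towards -x, underneath the pin, its front 60 mm farther out.
- jar_mid (a point): Middle of a jar with a yellow lid, 62 mm across, 78 mm high, standing on the bench; a bystander.
- open_tin_mid (a point): Middle of an open quarter-litre paint tin, 71 mm across, 66 mm high; a bystander.
- black_tape_mid (a point): Middle of a roll of black tape lying flat, 66 mm across, 19 mm high; a bystander.
- masking_tape_mid (a point): Middle of a roll of masking tape lying flat, 92 mm across, 26 mm high; a bystander.
Mind the look-alikes: they are no part of the job. Leave any turquoise look-alike of the pin_holder alone.

How it is judged:
On the way, in this order (a step that is already met when the one before it is completed fails the run):
1. the pin has been drawn out of its holder and lies released flat on the bench, the tray still shut (horizontal distance between pin_handle and pin_holder above 0.095 m and height (world z) of pin_handle below 0.016 m and height (world z) of pin_tip below 0.022 m and contact force between the fingers and release_pin below 0.05 N and value of joint tray below 0.01 m), for 0.1 s.
2. the catch has been tripped and the tray has sprung out (value of joint tray above 0.05 m), for 0.1 s.
At the end, for the whole second after the job is handed in: The tray stands at least 50 mm out of the box, and the pin lies still and flat on the bench (handle centre below 16 mm, tip below 22 mm), its handle's centre at least 95 mm from the holder's origin (value of joint tray above 0.05 m and height (world z) of pin_handle below 0.016 m and height (world z) of pin_tip below 0.022 m and horizontal distance between pin_handle and pin_holder above 0.095 m and linear speed of release_pin below 0.02 m/s); the robot touches nothing.
It fails at once if the jar, the open tin or a tape roll is moved by more than 30 mm (distance of any of jar_mid, open_tin_mid, black_tape_mid, masking_tape_mid from where it was at the start of the episode above 0.03 m).
It also fails if it takes over 54 s, if anything falls off the work surface, if the arm or the gripper's body presses on something with over 40 N, if the wrist force passes 120 N, or if a joint passes its speed limit or range.

## Robot

A 6-joint arm with a two-finger parallel gripper is mounted at the origin on a cart in front of the work surface, level with it; the furniture and walls round the work are solid. World frame = base frame: x ahead of the robot, y to its left, z up, the work surface at z = 0. Lengths are in m, angles in rad, forces in N, time in s.
With the tool pointing down it reaches from about 0.35 to 0.775 m from the base axis. Payload 7.3 kg.
Tool frame: the origin (TCP) lies midway between the tips of the shut fingers; the grasp point (between the pads) lies 19 mm behind it; z points along the fingers, y is the direction in which the jaws open and shut (so a half turn about z gives the same grasp; the last joint's range is limited). The gripper opens to 92 mm and grips with 3 to 60 N. Pads are 19 mm wide; open, the fingers measure 130 mm over their backs; the gripper's body (75 mm by 190 mm) begins 47 mm behind the grasp point.
Start: joints at [0.972, 0.342, 1.524, -0, 1.275, -0.146], TCP at [0.23, 0.472, 0.227] pointing down, gripper open.
Joint ranges: [-2.53, 2.53], [-0.77, 2.02], [0.04, 2.7], [-1, 4.14], [0.28, 2.66], [-3.11, 3.11]. Speed limits (rad/s): [2.57, 2.57, 3.14, 3.14, 3.14, 3.14].

## Interface

Orientations are given as [roll, pitch, yaw] about the fixed x, y, z axes, in that order (R = Rz(yaw) Ry(pitch) Rx(roll)).
In Python, from cell import status, eyes, job gives the robot as it stands.
- The arm moves only by the tool jog_arm, never from a script. Its argument "series" is a list of rows, each a list of 3 entries, a list of its own where there are three numbers: the gripper command: -1 is shut, 1 is fully open, values between are in proportion, then the shift along the tool's x, y, z in m, then the turn, a rotation vector about the tool's x, y, z in rad. In form: [[grip, [x, y, z], [ax, ay, az]], ...]. A call has 1 to 12 rows; each row is the pose to reach, as a shift and turn from the pose commanded when the call began, along the tool's axes at that moment; what a row does not reach only later rows make up. A row lasts 1/12 s, in which the tool goes at most 41.7 mm and 7.16 degrees, less where a joint would pass 70% of its speed; a pose out of reach is approached as far as the arm can. A call with a gripper value outside its range is refused whole. The fingers move at their own pace and stop on an object; "squeeze" is the grip in N (left out, the last holds). Time passes only in rows, so rows that repeat a pose let the fingers close. It gives the time, the measured TCP pose, the force and the opening at its end, in the units of the state.
- status.observe(): the state, without advancing time (a new reading comes with each control period).
- eyes.read_camera(name): name is "scene" or "top"; returns a dict with "img" (420x560x3 uint8, red, green, blue), "range_z" (420x560 float32, m along the optical axis (not along the pixel's ray), 0 where there is no reading), "camera_matrix" (3x3 intrinsics, pixels), "T" (4x4, takes a point from camera to world coordinates). Camera axes: x right, y down, z forward; pixel columns grow to the right and rows downward; lengths in m; the calibration is good to about 2 mm. A picture is of the moment at which its call begins.
- job.hand_in(): hands the job in, once; it reports no verdict.
The state is a dict: "time": time; "qpos": joint angles; "qvel": joint speeds; "joint_efforts": joint torques, N m; "tool_pos": TCP position; "tool_rot": TCP orientation; "contact_force": force on the tool from outside, world axes, zero at the start; "torque": the same for the moment, N m; "opening": finger opening in m.
Only numpy, scipy, OpenCV 4.12 (cv2) and the standard library are available. Lean on these libraries where they do the work, as an engineer would, in place of code of your own. Each camera call takes 0.05 s, during which the arm holds its last target.

## Working session

There is one attempt and no reset: what is moved stays moved. The work goes in short steps, Python scripts to look and compute and a tool call to move; the robot and the scene stay as the last step left them, time stands still between calls to the robot, and variables do not carry over. Pictures are saved under pics/ and viewed, and the job is handed in when it is done.

Besides the shell and the picture viewer there is one more tool, called after "Emit:" as name(argument=value, ...), one argument or row to a line, values as JSON. jog_arm: Moves the arm, as the interface text tells. Its arguments: {"type":"object","properties":{"series":{"type":"array","items":{"type":"array"}},"squeeze":{"type":"number"}},"required":["series"]}

```bash
mkdir -p pics; ls
python3 - <<'E'
from cell import status, eyes, job
import cv2, numpy as np
print(status.observe())
for n in ("scene","top"):
    d=eyes.read_camera(n)
    cv2.imwrite(f"pics/{n}0.png",d["img"][:,:,::-1])
    np.savez(f"{n}0.npz",**d)
    print(n,d["camera_matrix"],d["T"])
E
```

```text
pics
{'time': 0.0, 'qpos': array([ 9.71994732e-01,  3.42752515e-01,  1.52503493e+00, -4.36752463e-05,
        1.27541043e+00, -1.45979452e-01]), 'qvel': array([-0.00139032, -0.00013703, -0.00116441,  0.00044378,  0.00051497,
       -0.00065828]), 'joint_efforts': array([ 5.39196208e-04, -4.31237841e+01, -2.44216526e+01,  7.16839987e-02,
        5.60571975e-02, -1.27348708e-04]), 'tool_pos': array([0.22943234, 0.47174506, 0.22602326]), 'tool_rot': array([-3.13999843e+00, -1.92178610e-04,  2.68878310e+00]), 'contact_force': array([0.61587281, 0.97667566, 0.57184121]), 'torque': array([ 0.03395768, -0.01685911, -0.02602485]), 'opening': 0.09171647430829041}
scene [[463.59487225   0.         274.48516674]
 [  0.         463.59487225 207.96737569]
 [  0.           0.           1.        ]] [[ 0.55759702 -0.57392865  0.59974284 -0.35700053]
 [-0.82988281 -0.40237715  0.38650634 -0.56376803]
 [ 0.01949575 -0.71323105 -0.70065782  1.13351623]
 [ 0.          0.          0.          1.        ]]
top [[386.5948434    0.         282.27167131]
 [  0.         386.5948434  211.4252945 ]
 [  0.           0.           1.        ]] [[-0.0115917  -0.99551982  0.09383988  0.45688375]
 [-0.99992747  0.01184736  0.0021678   0.01326116]
 [-0.00326985 -0.09380794 -0.99558494  1.10600393]
 [ 0.          0.          0.          1.        ]]
```

View pics/scene0.png

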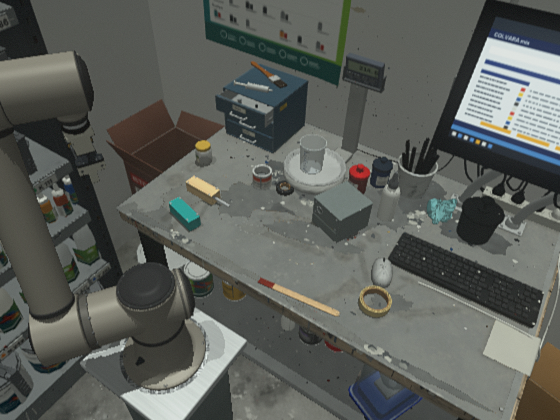

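View pics/top0.png

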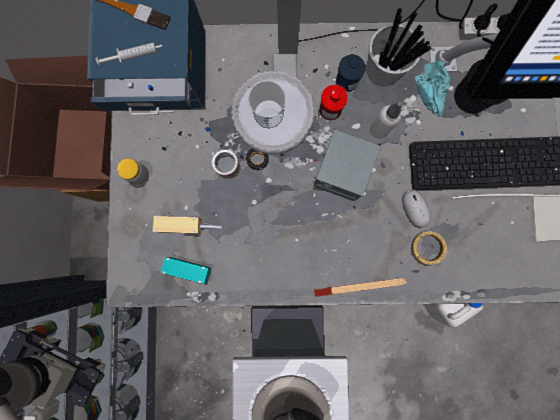

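Run:
```python
import cv2, numpy as np
a=cv2.imread("pics/scene0.png");b=cv2.imread("pics/top0.png")
c=a[170:250,170:390]; d=b[120:240,140:400]
c=cv2.resize(c,(770,280),interpolation=cv2.INTER_CUBIC)
d=cv2.resize(d,(650,300),interpolation=cv2.INTER_CUBIC)
o=np.zeros((590,780,3),np.uint8);o[:280,:770]=c;o[285:585,:650]=d
cv2.imwrite("pics/z0.png",o)
```

```text
(no output)
```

View pics/z0.png

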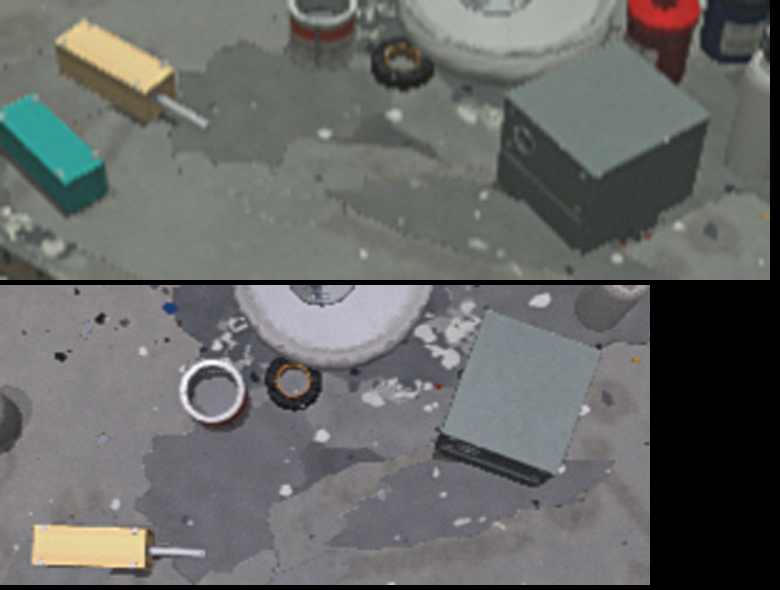

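```bash
cat > h.py <<'E'
import numpy as np, cv2
def load(n,s="0"):
    d=np.load(f"{n}{s}.npz"); return {k:d[k] for k in d.files}
def pts(d):
    K=d["camera_matrix"];T=d["T"];z=d["range_z"]
    v,u=np.mgrid[:z.shape[0],:z.shape[1]]
    P=np.stack([(u-K[0,2])*z/K[0,0],(v-K[1,2])*z/K[1,1],z],-1)
    W=P@T[:3,:3].T+T[:3,3]; W[z==0]=np.nan; return W
def cast(d,uv,h):
    K=d["camera_matrix"];T=d["T"]
    uv=np.atleast_2d(np.asarray(uv,float))
    r=np.c_[(uv[:,0]-K[0,2])/K[0,0],(uv[:,1]-K[1,2])/K[1,1],np.ones(len(uv))]@T[:3,:3].T
    s=(h-T[2,3])/r[:,2]; return T[:3,3]+r*s[:,None]
def proj(d,p):
    K=d["camera_matrix"];T=d["T"]
    c=(np.atleast_2d(p)-T[:3,3])@T[:3,:3]; q=c@K.T; return q[:,:2]/q[:,2:]
E
python3 - <<'E'
from h import *
for n,bx,hb in (("top",(305,120,390,210),(145,205,205,245)),("scene",(305,170,380,245),(175,165,225,215))):
    d=load(n);W=pts(d)
    for nm,(u0,v0,u1,v1),lo,hi,h in (("box",bx,.104,.124,.114),("holder",hb,.037,.052,.044)):
        m=np.zeros(W.shape[:2],np.uint8)
        w=W[v0:v1,u0:u1]; m[v0:v1,u0:u1]=((w[...,2]>lo)&(w[...,2]<hi))
        print(n,nm,m.sum(),np.nanmedian(W[m>0][:,2]))
        cs,_=cv2.findContours(m,0,cv2.CHAIN_APPROX_NONE);c=max(cs,key=cv2.contourArea)[:,0]
        P=cast(d,c,h)[:,:2]
        r=cv2.minAreaRect((P*1000).astype(np.float32));print(r,cv2.boxPoints(r).round(1).tolist())
    # bystanders
E
```

```text
top box 2714 0.11498806978401299
((676.511962890625, -157.95822143554688), (129.6040496826172, 143.4772186279297), 68.85139465332031) [[586.2000122070312, -192.5], [720.0, -244.3000030517578], [766.7999877929688, -123.4000015258789], [633.0, -71.5999984741211]]
top holder 723 0.04484464419194678
((525.0999755859375, 309.16888427734375), (125.91580200195312, 44.14210891723633), 87.19647216796875) [[500.0, 247.39999389648438], [544.0999755859375, 245.1999969482422], [550.2000122070312, 371.0], [506.1000061035156, 373.1000061035156]]
scene box 1312 0.1142055731108258
((671.4427490234375, -160.50827026367188), (134.71986389160156, 150.92547607421875), 69.57789611816406) [[577.2000122070312, -197.3000030517578], [718.7000122070312, -250.0], [765.7000122070312, -123.69999694824219], [624.2000122070312, -71.0999984741211]]
scene holder 587 0.04464351655778542
((521.747802734375, 308.626708984375), (128.0081787109375, 50.881004333496094), 87.178466796875) [[493.20001220703125, 246.0], [544.0, 243.39999389648438], [550.2999877929688, 371.29998779296875], [499.5, 373.79998779296875]]
```

Run:
```python
from h import *
d=load("top");W=pts(d);s=load("scene");Ws=pts(s)
# bystanders & obstacle map
for nm,(u0,v0,u1,v1) in dict(tin=(205,145,242,180),tape=(243,145,272,172),bowl=(230,70,315,153),masking=(405,225,450,270),jar=(115,155,150,188),teal=(155,250,215,290)).items():
    w=W[v0:v1,u0:u1]; k=w[...,2]>.012; p=w[k]; print(nm,p[:,:2].min(0).round(3),p[:,:2].max(0).round(3),p[:,2].max().round(3))
# shank in top: bright pixels
hsv=cv2.cvtColor(d["img"],cv2.COLOR_RGB2HSV)
g=d["img"].mean(-1)
print(W[218:236:1,212,2].round(3)); print(g[220:234,196:226:3].astype(int))
# hole
c=np.array([.6765,-.158]);
for yaw in (-21.15,):
    a=np.radians(yaw);ex=np.array([np.cos(a),np.sin(a)]);ey=np.array([-ex[1],ex[0]])
    h=c-.07*ex+.03*ey; print("hole",h,"front",c-.07*ex)
    print(proj(s,[*h,.08]),proj(d,[*h,.08]))
im=cv2.resize(s["img"][185:235,300:350,::-1],(600,600),interpolation=cv2.INTER_NEAREST);cv2.imwrite("pics/hole.png",im)
```

```text
tin [0.658 0.137] [0.727 0.207] 0.071
tape [0.682 0.045] [0.752 0.118] 0.062
bowl [ 0.72  -0.076] [0.974 0.157] 0.162
masking [ 0.408 -0.44 ] [ 0.517 -0.347] 0.031
jar [0.644 0.401] [0.704 0.459] 0.083
teal [0.364 0.22 ] [0.436 0.348] 0.051
[-0.004  0.001  0.004  0.002  0.004  0.003  0.003  0.018  0.02   0.022
  0.021  0.003 -0.     0.004  0.001 -0.003  0.005  0.002]
[[201  73 108 105 103 107 102 104 108 108]
 [204  84 108 108 104 107 102 108 109 112]
 [207  84 108 101 103 102 105 106 108 110]
 [206  81 107 123  96 100 103 101 104 111]
 [206  77 109  99 111 111 104 100 100 107]
 [205 103 184 171 169 163 139 124 113 108]
 [206 107 210 218 219 217 210 195 182 108]
 [204  86 157 158 167 179 189 198 165 108]
 [202  82  53  78  91  89 111 138 149 111]
 [200  82  59 125 117 105 111 104 112 108]
 [199  80 109 129 123 112 112 108 109 109]
 [204  71 116 129 119 113 112 109 111 110]
 [205  61 129 125 120 112 110 110 115 109]
 [ 90  75 129 123 125 108 112 111 111 107]]
hole [ 0.62203959 -0.10476407] front [ 0.61121527 -0.13274324]
[[319.0485028  209.45083765]] [[326.81760574 185.48358059]]
```

View pics/hole.png

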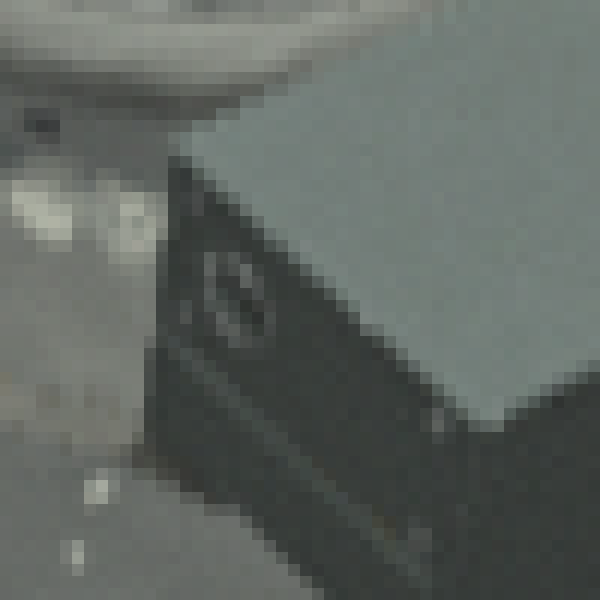

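Run:
```python
from h import *
d=load("top");g=d["img"].astype(float).mean(-1)
uv=[]
for u in range(202,221):
    col=np.clip(g[222:232,u]-135,0,None)
    if col.sum()>20: uv.append((u,(col*np.arange(222,232)).sum()/col.sum()))
P=cast(d,uv,.018)[:,:2]
f=np.polyfit(P[:,1],P[:,0],1);print(f,np.degrees(np.arctan2(1,f[0])),P[[0,-1]].round(4),(P[:,0]-np.polyval(f,P[:,1])).round(4))
print("x at .23,.215",np.polyval(f,[.23,.225,.215]))
```

```text
[0.06527666 0.5058596 ] 86.26522139844008 [[0.5214 0.2424]
 [0.5185 0.1916]] [-0.0003 -0.0002 -0.0001 -0.0001 -0.0001  0.0001  0.0001  0.0004  0.0003
  0.0003  0.0002  0.     -0.0001 -0.0001 -0.0001 -0.0001 -0.0002 -0.0002
  0.0001]
x at .23,.215 [0.52087324 0.52054685 0.51989409]
```

```bash
cat > mv.py <<'E'
import sys,numpy as np
from scipy.spatial.transform import Rotation as R
from cell import status
def rel(p,yaw):
    s=status.observe();R0=R.from_euler("xyz",s["tool_rot"]);R1=R.from_euler("xyz",[np.pi,0,yaw])
    print("t",round(s["time"],2),"pos",s["tool_pos"].round(4),"rot",s["tool_rot"].round(4),"F",s["contact_force"].round(1),"op",round(s["opening"],4))
    print("shift",(R0.inv().apply(np.array(p)-s["tool_pos"])).round(4),"turn",(R0.inv()*R1).as_rotvec().round(4))
a=list(map(float,sys.argv[1:])); rel(a[:3],np.radians(a[3]))
E
python3 mv.py .521 .228 .10 87
```

```text
t 0.1 pos [0.2295 0.4718 0.2261] rot [-3.1403e+00 -2.0000e-04  2.6888e+00] F [-0.4  0.6 -0.9] op 0.0917
shift [-0.3689 -0.0915  0.1262] turn [-1.3000e-03  6.0000e-04  1.1704e+00]
```

Emit:
jog_arm(
  series=[
    [1,[-0.369,-0.0915,0.126],[-0.001,0.001,1.17]],
    [1,[-0.369,-0.0915,0.126],[-0.001,0.001,1.17]],
    [1,[-0.369,-0.0915,0.126],[-0.001,0.001,1.17]],
    [1,[-0.369,-0.0915,0.126],[-0.001,0.001,1.17]],
    [1,[-0.369,-0.0915,0.126],[-0.001,0.001,1.17]],
    [1,[-0.369,-0.0915,0.126],[-0.001,0.001,1.17]],
    [1,[-0.369,-0.0915,0.126],[-0.001,0.001,1.17]],
    [1,[-0.369,-0.0915,0.126],[-0.001,0.001,1.17]],
    [1,[-0.369,-0.0915,0.126],[-0.001,0.001,1.17]],
    [1,[-0.369,-0.0915,0.126],[-0.001,0.001,1.17]],
    [1,[-0.369,-0.0915,0.126],[-0.001,0.001,1.17]],
    [1,[-0.369,-0.0915,0.126],[-0.001,0.001,1.17]],
  ],
)

```text
time: 1.1
tool_pos: [0.5215, 0.2273, 0.0996]
tool_rot: [-3.14, -0.001, 1.517]
contact_force: [-0.5, 0.5, -0.2]
opening: 0.0918
```

```bash
python3 mv.py .521 .228 .006 87
```

```text
t 1.1 pos [0.5215 0.2273 0.0996] rot [-3.1396e+00 -8.0000e-04  1.5168e+00] F [-0.5  0.5 -0.2] op 0.0918
shift [ 0.0006 -0.0004  0.0936] turn [-0.002  -0.0008 -0.0016]
```

Emit:
jog_arm(
  series=[
    [1,[0,0,0.04],[0,0,0]],
    [1,[0,0,0.075],[0,0,0]],
    [1,[0,0,0.0935],[0,0,0]],
    [1,[0,0,0.0935],[0,0,0]],
    [-1,[0,0,0.0935],[0,0,0]],
    [-1,[0,0,0.0935],[0,0,0]],
    [-1,[0,0,0.0935],[0,0,0]],
    [-1,[0,0,0.0935],[0,0,0]],
    [-1,[0,0,0.0935],[0,0,0]],
    [-1,[0,0,0.0935],[0,0,0]],
    [-1,[0,0,0.0935],[0,0,0]],
    [-1,[0,0,0.0935],[0,0,0]],
  ],
  squeeze=40,
)

```text
time: 2.1
tool_pos: [0.5216, 0.2285, 0.0075]
tool_rot: [3.141, -0.001, 1.519]
contact_force: [0.9, -0.7, -0.1]
opening: 0.043
```

```bash
python3 mv.py .521 .228 .006 87;python3 - <<'E'
from cell import eyes
import cv2
o=cv2.resize(eyes.read_camera("scene")["img"][150:250,150:290,::-1],None,fx=5,fy=5)
cv2.imwrite("pics/g1.png",o)
E
```

```text
t 2.1 pos [0.5216 0.2285 0.0075] rot [ 3.1410e+00 -1.5000e-03  1.5186e+00] F [ 0.9 -0.7 -0.1] op 0.043
shift [-0.0005 -0.0006  0.0015] turn [ 0.0006 -0.0015  0.0002]
```

View pics/g1.png

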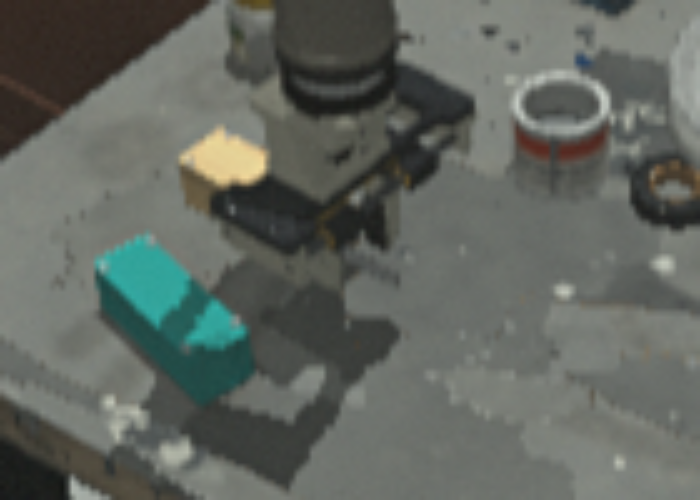

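The fingers straddle the shank (crop about (370,250)), just outside the holder mouth, and are still closing.

Emit:
jog_arm(
  series=[
    [-1,[0,0,0.001],[0,0,0]],
    [-1,[0,0,0.001],[0,0,0]],
    [-1,[0,0,0.001],[0,0,0]],
    [-1,[0,0,0.001],[0,0,0]],
    [-1,[0,0,0.001],[0,0,0]],
    [-1,[0,0,0.001],[0,0,0]],
    [-1,[0,0,0.001],[0,0,0]],
    [-1,[0,0,0.001],[0,0,0]],
    [-1,[0,0,0.001],[0,0,0]],
  ],
  squeeze=40,
)

```text
time: 2.9
tool_pos: [0.5214, 0.2285, 0.0062]
tool_rot: [3.141, -0.001, 1.519]
contact_force: [0.4, -0.6, -0.2]
opening: 0.0086
```

```bash
python3 mv.py .5135 .08 .007 87
```

```text
t 2.9 pos [0.5214 0.2285 0.0062] rot [ 3.1414e+00 -1.3000e-03  1.5189e+00] F [ 0.4 -0.6 -0.2] op 0.0086
shift [-0.1487 -0.0002 -0.001 ] turn [ 0.0002 -0.0013  0.0004]
```

Emit:
jog_arm(
  series=[
    [-1,[-0.01,0,0],[0,0,0]],
    [-1,[-0.025,0,0],[0,0,0]],
    [-1,[-0.04,0,0],[0,0,0]],
    [-1,[-0.055,0,0],[0,0,0]],
    [-1,[-0.07,0,0],[0,0,0]],
    [-1,[-0.085,0,0],[0,0,0]],
    [-1,[-0.1,0,0],[0,0,0]],
    [-1,[-0.115,0,0],[0,0,0]],
    [-1,[-0.13,0,0],[0,0,0]],
    [-1,[-0.145,0,0],[0,0,0]],
    [-1,[-0.155,0,0],[0,0,0]],
    [-1,[-0.155,0,0],[0,0,0]],
  ],
)

```text
time: 3.9
tool_pos: [0.5133, 0.0717, 0.006]
tool_rot: [3.141, -0.001, 1.517]
contact_force: [0.3, -0.6, -1.5]
opening: 0.0083
```

```bash
python3 mv.py .5135 .074 .002 87;python3 - <<'E'
from cell import eyes
import cv2,numpy as np
o=cv2.resize(eyes.read_camera("scene")["img"][150:250,150:290,::-1],None,fx=4,fy=4)
o2=cv2.resize(eyes.read_camera("top")["img"][180:250,150:320,::-1],(560,230))
cv2.imwrite("pics/g2.png",np.vstack([o[:370],o2]))
E
```

```text
t 3.9 pos [0.5133 0.0717 0.006 ] rot [ 3.1415e+00 -1.0000e-03  1.5166e+00] F [ 0.3 -0.6 -1.5] op 0.0083
shift [0.0023 0.0001 0.004 ] turn [ 0.0001 -0.001  -0.0018]
```

View pics/g2.png

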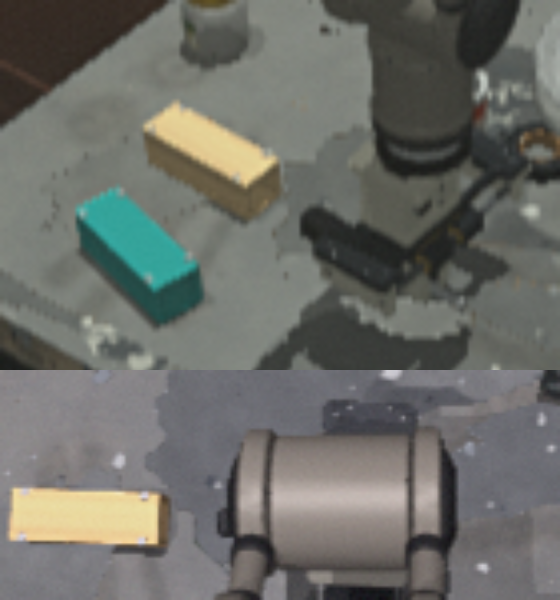

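Emit:
jog_arm(
  series=[
    [-1,[0,0,0.002],[0,0,0]],
    [-1,[0,0,0.004],[0,0,0]],
    [-1,[0,0,0.004],[0,0,0]],
    [-0.6,[0,0,0.004],[0,0,0]],
    [-0.5,[0,0,0.004],[0,0,0]],
    [-0.3,[0,0,0.004],[0,0,0]],
    [-0.1,[0,0,0.004],[0,0,0]],
    [0.1,[0,0,0.004],[0,0,0]],
    [0.3,[0,0,-0.01],[0,0,0]],
    [0.5,[0,0,-0.04],[0,0,0]],
    [0.7,[0,0,-0.08],[0,0,0]],
    [1,[0,0,-0.11],[0,0,0]],
  ],
)

```text
time: 5.0
tool_pos: [0.5136, 0.0736, 0.1182]
tool_rot: [3.14, -0.001, 1.519]
contact_force: [1.3, 0.5, 0.4]
opening: 0.0641
```

```bash
python3 mv.py .38 .02 .2 87;python3 - <<'E'
from cell import eyes
import cv2,numpy as np
d=eyes.read_camera("scene");np.savez("scene1.npz",**d);o=cv2.resize(d["img"][150:250,150:290,::-1],None,fx=4,fy=4)
d=eyes.read_camera("top");np.savez("top1.npz",**d);o2=cv2.resize(d["img"][180:250,150:320,::-1],(560,230))
cv2.imwrite("pics/g3.png",np.vstack([o[:370],o2]))
E
```

```text
t 5.0 pos [0.5136 0.0736 0.1182] rot [ 3.1404e+00 -1.5000e-03  1.5187e+00] F [1.3 0.5 0.4] op 0.0641
shift [-0.0604 -0.1306 -0.082 ] turn [ 0.0012 -0.0015  0.0003]
```

View pics/g3.png

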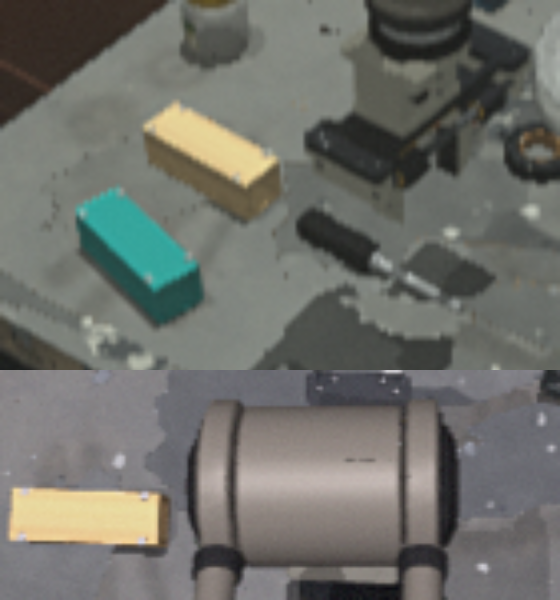

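The pin lies on the bench: handle around full-frame px (235,210), shank to about (260,224).

Run:
```python
from h import *
d=load("scene","1");W=pts(d);g=d["img"].astype(int).mean(-1)
u0,v0,u1,v1=222,198,268,232
w=W[v0:v1,u0:u1];
k=(w[...,2]>.008)&(w[...,2]<.034)&(w[...,1]<.235)
m=k.astype(np.uint8)
n,l,st,c=cv2.connectedComponentsWithStats(m,connectivity=8);print(st[1:])
i=1+st[1:,4].argmax();p=w[l==i];print(len(p))
gg=g[v0:v1,u0:u1]
hd=(l==i)&(gg<75);ph=w[hd];top=ph[ph[:,2]>.019]
print("handle top n",len(top),top.min(0).round(4),top.max(0).round(4))
q=top[:,:2];r=cv2.minAreaRect((q*1000).astype(np.float32));print(r)
A=p[:,:2]-p[:,:2].mean(0);U,S,V=np.linalg.svd(A);print("dir",V[0],"yaw",np.degrees(np.arctan2(V[0][1],V[0][0])));t=A@V[0];print("ends",p[:,:2].mean(0)+V[0]*t.min(),p[:,:2].mean(0)+V[0]*t.max(), t.max()-t.min())
sh=(l==i)&(gg>110);ps=w[sh];print("shank",len(ps),ps.min(0),ps.max(0))
im=cv2.resize(d["img"][v0:v1,u0:u1,::-1],None,fx=16,fy=16,interpolation=cv2.INTER_NEAREST)
im[np.kron(cv2.morphologyEx((l==i).astype(np.uint8),cv2.MORPH_GRADIENT,np.ones((3,3),np.uint8)),np.ones((16,16)))>0]//=2
cv2.imwrite("pics/p1.png",im)
# predicted
ax=np.array([np.cos(np.radians(87.)),np.sin(np.radians(87.))]);h0=np.array([.5248,.3052])+.010*ax-ax*.155
print("pred handle",h0,"tip",h0-.132*ax,proj(d,[[*h0,.012],[*(h0+.04*ax),.012],[*(h0-.04*ax),.012],[*(h0-.132*ax),.012]]))
```

```text
[[  2   3  42  27 244]
 [ 17   4   1   1   1]
 [ 44   4   1   1   1]
 [ 33   6   1   1   1]
 [ 26   8   1   1   1]
 [ 19  21   1   1   1]]
244
handle top n 106 [0.4999 0.0529 0.019 ] [0.5275 0.2001 0.0319]
((513.17919921875, 126.50228118896484), (147.04226684570312, 27.068954467773438), 87.7275161743164)
dir [-0.02687987 -0.99963867] yaw -91.54028855602567
ends [0.51413763 0.20217487] [0.5095614  0.03198881] 0.1702475784646037
shank 48 [0.50637358 0.03206413 0.00805074] [0.51923333 0.12306648 0.02362561]
pred handle [0.51721129 0.16039872] tip [0.51030294 0.02857962] [[235.01232683 209.94330007]
 [226.19423344 204.93837848]
 [244.017561   215.05443792]
 [265.47301446 227.23199802]]
```

View pics/p1.png

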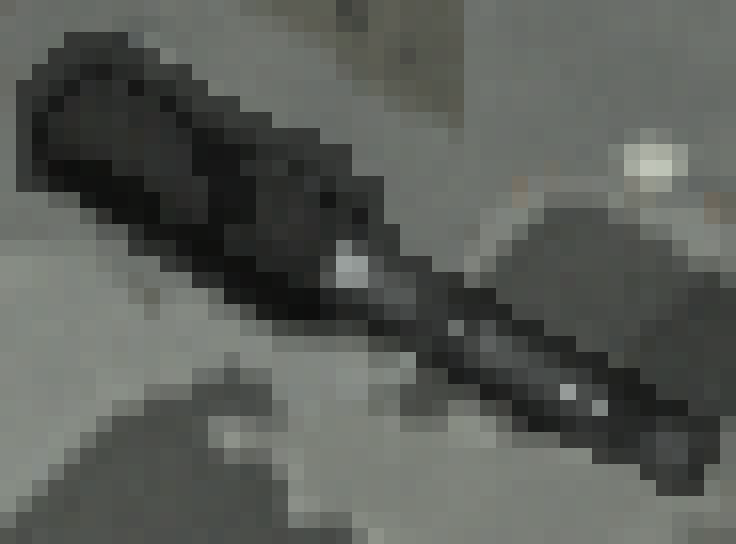

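```bash
python3 mv.py .5165 .156 .003 87.3
```

```text
t 5.1 pos [0.5166 0.0736 0.1211] rot [ 3.1310e+00 -1.9000e-03  1.5189e+00] F [-0.6  0.3 -0.3] op 0.0722
shift [ 0.082  -0.0056  0.1182] turn [ 0.0106 -0.0019 -0.0048]
```

Emit:
jog_arm(
  series=[
    [1,[0.04,0,0],[0,0,0]],
    [1,[0.08,0,0],[0,0,0]],
    [1,[0.08,0,0],[0,0,0]],
    [1,[0.08,0,0],[0,0,0]],
    [1,[0.08,0,0],[0,0,0]],
  ],
)

```text
time: 5.52
tool_pos: [0.517, 0.1532, 0.1154]
tool_rot: [-3.141, -0.001, 1.52]
contact_force: [-0.4, -0.9, 0.1]
opening: 0.0914
```

```bash
python3 mv.py .5165 .156 .003 87.3
```

```text
t 5.52 pos [0.517  0.1532 0.1154] rot [-3.1406e+00 -7.0000e-04  1.5197e+00] F [-0.4 -0.9  0.1] op 0.0914
shift [ 0.0026 -0.0005  0.1124] turn [-0.001  -0.0007 -0.0039]
```

Emit:
jog_arm(
  series=[
    [1,[0.002,0,0.04],[0,0,0]],
    [1,[0.002,0,0.075],[0,0,0]],
    [1,[0.002,0,0.1],[0,0,0]],
    [1,[0.002,0,0.112],[0,0,0]],
    [0,[0.002,0,0.112],[0,0,0]],
    [-1,[0.002,0,0.112],[0,0,0]],
    [-1,[0.002,0,0.112],[0,0,0]],
    [-1,[0.002,0,0.112],[0,0,0]],
    [-1,[0.002,0,0.112],[0,0,0]],
    [-1,[0.002,0,0.112],[0,0,0]],
    [-1,[0.002,0,0.112],[0,0,0]],
    [-1,[0.002,0,0.112],[0,0,0]],
  ],
  squeeze=40,
)

```text
time: 6.52
tool_pos: [0.5178, 0.1557, 0.0043]
tool_rot: [3.141, -0.001, 1.519]
contact_force: [-0.7, 0.1, -0.5]
opening: 0.0431
```

Emit:
jog_arm(
  series=[
    [-1,[0,0,0],[0,0,0]],
    [-1,[0,0,0],[0,0,0]],
    [-1,[0,0,0],[0,0,0]],
    [-1,[0,0,0],[0,0,0]],
    [-1,[0,0,0],[0,0,0]],
    [-1,[0,0,0],[0,0,0]],
  ],
)

```text
time: 7.02
tool_pos: [0.5176, 0.1557, 0.0041]
tool_rot: [3.141, -0.001, 1.519]
contact_force: [-1.7, -0.1, 0.3]
opening: 0.0236
```

```bash
python3 mv.py .5165 .156 .12 87.3
```

```text
t 7.02 pos [0.5176 0.1557 0.0041] rot [ 3.1414e+00 -1.4000e-03  1.5188e+00] F [-1.7 -0.1  0.3] op 0.0236
shift [ 0.0004 -0.0011 -0.1159] turn [ 0.0002 -0.0014 -0.0049]
```

```bash
python3 mv.py .4663 -.0445 .072 158.85
```

```text
t 7.02 pos [0.5176 0.1557 0.0041] rot [ 3.1414e+00 -1.4000e-03  1.5188e+00] F [-1.7 -0.1  0.3] op 0.0236
shift [-0.2025 -0.0409 -0.0682] turn [ 1.1000e-03 -1.1000e-03 -1.2537e+00]
```

Emit:
jog_arm(
  series=[
    [-1,[0,0,-0.02],[0,0,0]],
    [-1,[0,0,-0.045],[0,0,0]],
    [-1,[-0.02,-0.004,-0.068],[0.0,0,-0.1]],
    [-1,[-0.04,-0.008,-0.068],[0.0,0,-0.22]],
    [-1,[-0.06,-0.012,-0.068],[0.0,0,-0.34]],
    [-1,[-0.08,-0.016,-0.068],[0.0,0,-0.46]],
    [-1,[-0.1,-0.02,-0.068],[0.0,0,-0.58]],
    [-1,[-0.12,-0.024,-0.068],[0.0,0,-0.7]],
    [-1,[-0.14,-0.028,-0.068],[0.0,0,-0.82]],
    [-1,[-0.16,-0.032,-0.068],[0.0,0,-0.94]],
    [-1,[-0.18,-0.036,-0.068],[0.001,-0.001,-1.06]],
    [-1,[-0.2,-0.041,-0.068],[0.001,-0.001,-1.18]],
  ],
)

```text
time: 8.02
tool_pos: [0.466, -0.043, 0.0718]
tool_rot: [3.142, 0.0, 2.705]
contact_force: [0.6, 1.1, -1.6]
opening: 0.0237
```

```bash
python3 mv.py .4663 -.0445 .072 158.85
```

```text
t 8.02 pos [ 0.466  -0.043   0.0718] rot [3.1416e+00 1.0000e-04 2.7048e+00] F [ 0.6  1.1 -1.6] op 0.0237
shift [-0.0009 -0.0013 -0.0002] turn [ 0.      0.0001 -0.0676]
```

Emit:
jog_arm(
  series=[
    [-1,[-0.001,-0.001,0],[0,0,-0.068]],
    [-1,[-0.001,-0.001,0],[0,0,-0.068]],
    [-1,[-0.001,-0.001,0],[0,0,-0.068]],
    [-1,[-0.001,-0.001,0],[0,0,-0.068]],
  ],
)

```text
time: 8.35
tool_pos: [0.4668, -0.043, 0.0718]
tool_rot: [3.141, -0.0, 2.765]
contact_force: [-0.2, -0.3, -0.9]
opening: 0.0238
```

```bash
python3 mv.py .4663 -.0445 .072 158.85;python3 - <<'E'
from cell import eyes
import cv2,numpy as np
d=eyes.read_camera("scene");np.savez("scene2.npz",**d);o=cv2.resize(d["img"][180:255,240:390,::-1],(760,380),interpolation=cv2.INTER_CUBIC)
d=eyes.read_camera("top");np.savez("top2.npz",**d);o2=cv2.resize(d["img"][130:250,250:400,::-1],(270,216),interpolation=cv2.INTER_CUBIC)
q=np.zeros((600,760,3),np.uint8);q[:380]=o;q[382:598,:270]=o2
cv2.imwrite("pics/g4.png",q)
E
```

```text
t 8.35 pos [ 0.4668 -0.043   0.0718] rot [ 3.1414e+00 -1.0000e-04  2.7650e+00] F [-0.2 -0.3 -0.9] op 0.0238
shift [-0.0001 -0.0016 -0.0002] turn [ 0.0002 -0.0001 -0.0075]
```

View pics/g4.png

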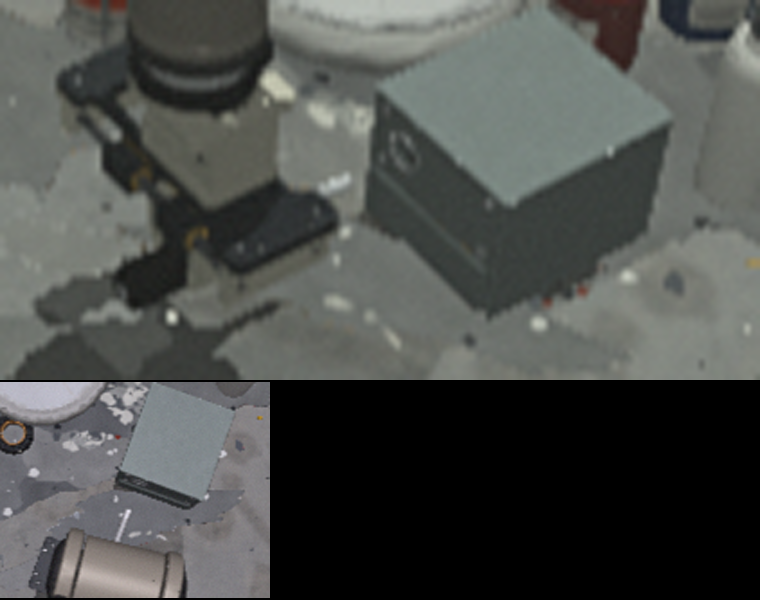

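Run:
```python
from h import *
tcp=np.array([.4668,-.043,.0798]);yw=2.765;tx=np.array([np.cos(yw),np.sin(yw),0])
for n in ("top","scene"):
    d=load(n,"2")
    print(n,"pred",[proj(d,tcp-tx*k)[0].round(2).tolist() for k in (.127,.1,.08)], "hole",proj(d,[.622,-.1048,.08])[0])
    u,v=proj(d,tcp-tx*.115)[0].astype(int)
    c=d["img"][v-20:v+20,u-20:u+20,::-1];im=cv2.resize(c,(560,560),interpolation=cv2.INTER_NEAREST)
    print("origin",u-20,v-20)
    cv2.imwrite(f"pics/t_{n}.png",im)
    W=pts(d);g=d["img"].astype(int).mean(-1)
    m=(W[...,2]>.066)&(W[...,2]<.1);sub=np.zeros_like(m);sub[v-16:v+16,u-16:u+16]=1;m&=sub&(g>140)
    vv,uu=np.nonzero(m);print(len(uu))
    if len(uu)>5: print(np.c_[uu,vv][::max(1,len(uu)//12)].tolist(), W[m].min(0),W[m].max(0),W[m].mean(0))
```

```text
top pred [[321.49, 199.31], [317.96, 208.69], [315.34, 215.68]] hole [326.83133682 185.49802527]
origin 299 183
50
[[320, 201], [320, 202], [320, 203], [321, 204], [318, 206], [319, 207], [317, 209], [318, 210], [316, 212], [317, 213], [315, 215], [316, 216], [314, 218]] [ 0.5344889  -0.09041211  0.07894294] [ 0.57979344 -0.06816307  0.09009834] [ 0.55828262 -0.07877516  0.08535928]
scene pred [[309.18, 214.27], [302.45, 217.59], [297.41, 220.08]] hole [319.05200649 209.46234529]
origin 286 195
15
[[307, 214], [308, 214], [305, 215], [306, 215], [307, 215], [308, 215], [303, 216], [304, 216], [305, 216], [306, 216], [307, 216], [308, 216], [303, 217], [304, 217], [305, 217]] [ 0.55935519 -0.09180741  0.07878894] [ 0.57924193 -0.08094219  0.08817964] [ 0.56905103 -0.08601951  0.08446821]
```

View pics/t_top.png

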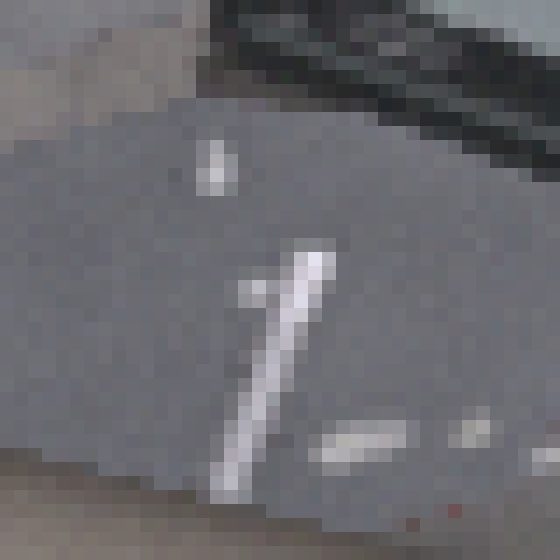

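View pics/t_scene.png

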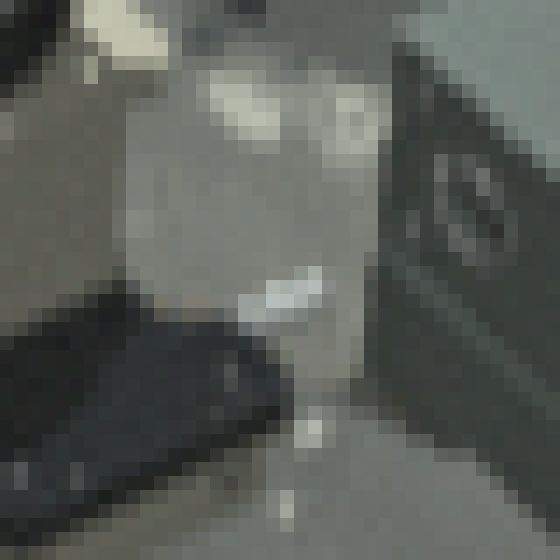

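Emit:
jog_arm(
  series=[
    [-1,[0,-0.0016,0],[0,0,-0.008]],
    [-1,[0,-0.0016,0],[0,0,-0.008]],
    [-1,[0,-0.0016,0],[0,0,-0.008]],
    [-1,[0,-0.0016,0],[0,0,-0.008]],
  ],
)

```text
time: 8.78
tool_pos: [0.4662, -0.0447, 0.0718]
tool_rot: [3.141, 0.0, 2.775]
contact_force: [0.7, -0.5, -1.1]
opening: 0.024
```

```bash
python3 mv.py .4663 -.0445 .072 158.85
```

```text
t 8.78 pos [ 0.4662 -0.0447  0.0718] rot [3.1415 0.     2.7748] F [ 0.7 -0.5 -1.1] op 0.024
shift [ 0.      0.0002 -0.0002] turn [0.0001 0.     0.0023]
```

Emit:
jog_arm(
  series=[
    [-1,[-0.012,0,0],[0,0,0.001]],
    [-1,[-0.024,0,0],[0,0,0.001]],
    [-1,[-0.034,0,0],[0,0,0.002]],
    [-1,[-0.04,0,0],[0,0,0.002]],
    [-1,[-0.044,0,0],[0,0,0.002]],
    [-1,[-0.048,0,0],[0,0,0.002]],
    [-1,[-0.052,0,0],[0,0,0.002]],
    [-1,[-0.056,0,0],[0,0,0.002]],
    [-1,[-0.06,0,0],[0,0,0.002]],
    [-1,[-0.06,0,0],[0,0,0.002]],
  ],
)

```text
time: 9.62
tool_pos: [0.523, -0.0667, 0.0719]
tool_rot: [3.141, 0.001, 2.773]
contact_force: [-0.4, -0.4, -0.2]
opening: 0.0236
```

```bash
python3 mv.py .4663 -.0445 .072 158.85;python3 - <<'E'
from cell import eyes
import cv2,numpy as np
d=eyes.read_camera("scene");o=cv2.resize(d["img"][180:255,240:390,::-1],(760,380),interpolation=cv2.INTER_CUBIC)
d=eyes.read_camera("top");o2=cv2.resize(d["img"][150:230,280:380,::-1],(270,216),interpolation=cv2.INTER_CUBIC)
q=np.zeros((600,760,3),np.uint8);q[:380]=o;q[382:598,:270]=o2
cv2.imwrite("pics/g5.png",q)
E
```

```text
t 9.62 pos [ 0.523  -0.0667  0.0719] rot [3.1414e+00 9.0000e-04 2.7727e+00] F [-0.4 -0.4 -0.2] op 0.0236
shift [ 0.0609  0.0002 -0.0001] turn [0.0002 0.0009 0.0003]
```

View pics/g5.png

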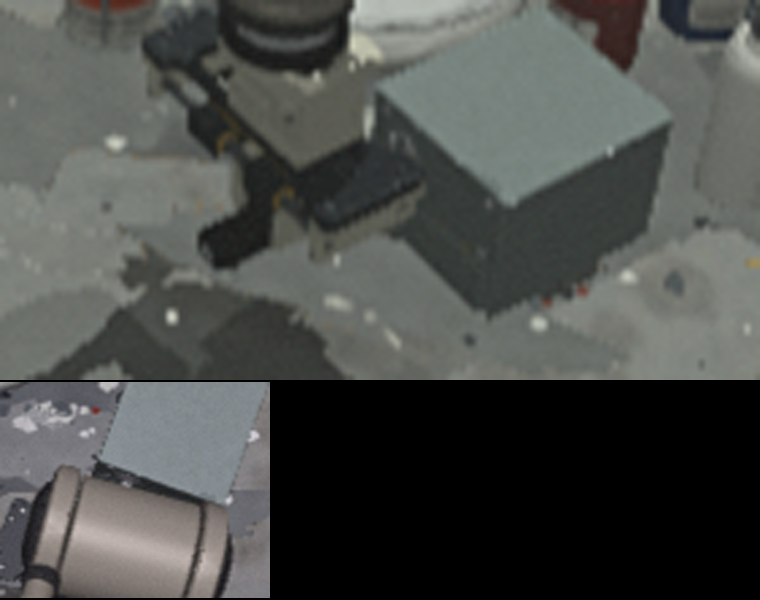

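The tip is about 20 mm in with no contact force (the shank disappears at the hole, crop about (395,150)). I push on.

Emit:
jog_arm(
  series=[
    [-1,[-0.01,0,0],[0,0,0]],
    [-1,[-0.02,0,0],[0,0,0]],
    [-1,[-0.03,0,0],[0,0,0]],
    [-1,[-0.038,0,0],[0,0,0]],
    [-1,[-0.042,0,0],[0,0,0]],
    [-1,[-0.046,0,0],[0,0,0]],
    [-1,[-0.049,0,0],[0,0,0]],
    [-1,[-0.052,0,0],[0,0,0]],
    [-1,[-0.054,0,0],[0,0,0]],
    [-1,[-0.056,0,0],[0,0,0]],
    [-1,[-0.056,0,0],[0,0,0]],
  ],
)

```text
time: 10.63
tool_pos: [0.5726, -0.0857, 0.0713]
tool_rot: [-3.142, -0.005, 2.773]
contact_force: [-5.1, 3.4, 1.8]
opening: 0.0237
```

```bash
python3 mv.py .4663 -.0445 .072 158.85;python3 - <<'E'
from cell import eyes
import cv2,numpy as np
d=eyes.read_camera("scene");o=cv2.resize(d["img"][180:255,240:390,::-1],(760,380),interpolation=cv2.INTER_CUBIC)
d=eyes.read_camera("top");o2=cv2.resize(d["img"][150:230,280:380,::-1],(270,216),interpolation=cv2.INTER_CUBIC)
q=np.zeros((600,760,3),np.uint8);q[:380]=o;q[382:598,:270]=o2
cv2.imwrite("pics/g6.png",q)
E
```

```text
t 10.63 pos [ 0.5726 -0.0857  0.0713] rot [-3.1416 -0.0048  2.7731] F [-5.1  3.4  1.8] op 0.0237
shift [ 1.14e-01  1.00e-04 -1.00e-04] turn [-0.     -0.0048  0.0006]
```

View pics/g6.png

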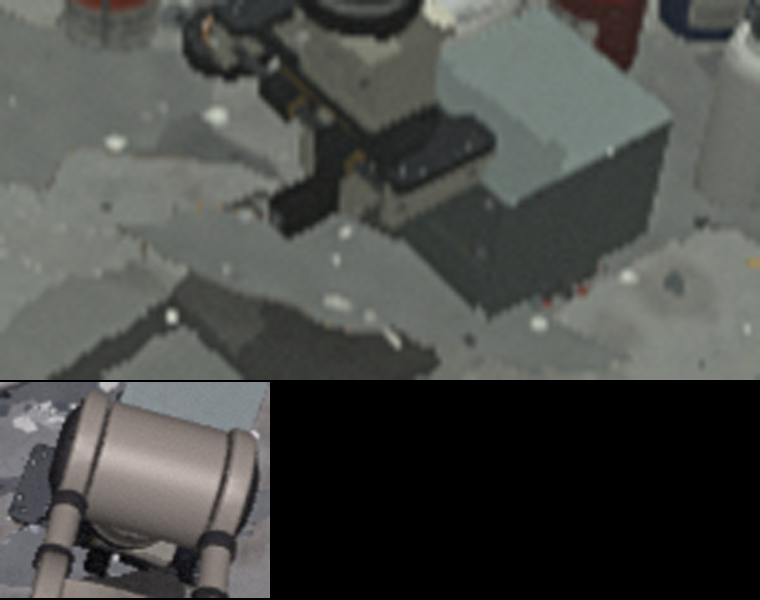

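About 6 N of catch force, with the tray plate still flush. I go a few mm deeper.

Emit:
jog_arm(
  series=[
    [-1,[-0.002,0,0],[0,0,0]],
    [-1,[-0.004,0,0],[0,0,0]],
    [-1,[-0.006,0,0],[0,0,0]],
    [-1,[-0.006,0,0],[0,0,0]],
  ],
)

```text
time: 11.07
tool_pos: [0.579, -0.0884, 0.0714]
tool_rot: [-3.141, -0.003, 2.773]
contact_force: [-5.4, 1.8, -0.2]
opening: 0.0234
```

```bash
python3 mv.py .4663 -.0445 .072 158.85;python3 - <<'E'
from cell import eyes
import cv2,numpy as np
d=eyes.read_camera("scene");o=cv2.resize(d["img"][180:255,240:390,::-1],(760,380),interpolation=cv2.INTER_CUBIC)
d=eyes.read_camera("top");o2=cv2.resize(d["img"][150:230,280:380,::-1],(270,216),interpolation=cv2.INTER_CUBIC)
q=np.zeros((600,760,3),np.uint8);q[:380]=o;q[382:598,:270]=o2
cv2.imwrite("pics/g7.png",q)
E
```

```text
t 11.07 pos [ 0.579  -0.0884  0.0714] rot [-3.1415e+00 -2.9000e-03  2.7728e+00] F [-5.4  1.8 -0.2] op 0.0234
shift [ 0.121   0.0003 -0.0003] turn [-0.0001 -0.0029  0.0003]
```

View pics/g7.png

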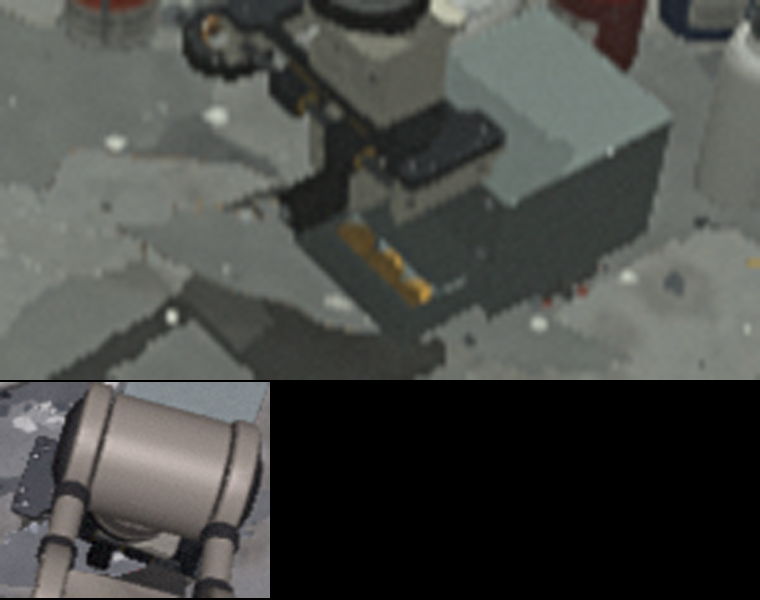

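The tray is out (brown contents visible at crop about (385,265)). I withdraw straight back.

Emit:
jog_arm(
  series=[
    [-1,[0.01,0,0],[0,0,0]],
    [-1,[0.025,0,0],[0,0,0]],
    [-1,[0.045,0,0],[0,0,0]],
    [-1,[0.065,0,0],[0,0,0]],
    [-1,[0.085,0,0],[0,0,0]],
    [-1,[0.105,0,0],[0,0,0]],
    [-1,[0.125,0,0],[0,0,0]],
    [-1,[0.14,0,0],[0,0,0]],
    [-1,[0.15,0,0],[0,0,0]],
    [-1,[0.15,0,0],[0,0,0]],
  ],
)

```text
time: 12.0
tool_pos: [0.439, -0.0342, 0.0721]
tool_rot: [3.141, 0.0, 2.773]
contact_force: [-0.1, -0.3, -0.9]
opening: 0.0239
```

```bash
python3 mv.py .517 .145 .072 87
```

```text
t 12.0 pos [ 0.439  -0.0342  0.0721] rot [3.1415e+00 2.0000e-04 2.7732e+00] F [-0.1 -0.3 -0.9] op 0.0239
shift [-0.0082  0.1952  0.0002] turn [2.0000e-04 1.0000e-04 1.2548e+00]
```

Emit:
jog_arm(
  series=[
    [-1,[0,0.02,0],[0,0,0.05]],
    [-1,[-0.001,0.045,0],[0,0,0.15]],
    [-1,[-0.002,0.07,0],[0,0,0.27]],
    [-1,[-0.003,0.095,0],[0,0,0.39]],
    [-1,[-0.004,0.12,0],[0,0,0.51]],
    [-1,[-0.005,0.145,0],[0,0,0.63]],
    [-1,[-0.006,0.165,0],[0,0,0.75]],
    [-1,[-0.007,0.18,0],[0,0,0.87]],
    [-1,[-0.008,0.19,0],[0,0,0.99]],
    [-1,[-0.008,0.195,0],[0,0,1.11]],
    [-1,[-0.008,0.195,0],[0,0,1.22]],
    [-1,[-0.008,0.195,0],[0,0,1.255]],
  ],
)

```text
time: 13.0
tool_pos: [0.5197, 0.1449, 0.072]
tool_rot: [3.139, -0.001, 1.513]
contact_force: [-0.1, -0.4, -0.8]
opening: 0.0237
```

Emit:
jog_arm(
  series=[
    [-1,[0,0,0.02],[0,0,0]],
    [-1,[0,0,0.04],[0,0,0]],
    [-1,[0,0,0.055],[0,0,0]],
    [-1,[0,0,0.062],[0,0,0]],
    [-1,[0,0,0.066],[0,0,0]],
    [-1,[0,0,0.066],[0,0,0]],
  ],
)

```text
time: 13.5
tool_pos: [0.5184, 0.1443, 0.0054]
tool_rot: [3.141, -0.0, 1.518]
contact_force: [-0.1, -0.0, -0.5]
opening: 0.0234
```

```bash
python3 mv.py .517 .145 .004 87
```

```text
t 13.5 pos [0.5184 0.1443 0.0054] rot [ 3.1415e+00 -1.0000e-04  1.5176e+00] F [-0.1 -0.  -0.5] op 0.0234
shift [ 0.0006 -0.0015  0.0014] turn [ 0.0001 -0.0001 -0.0008]
```

Lower the last 1 mm, release, and then go straight up.

Emit:
jog_arm(
  series=[
    [-1,[0,0,0.001],[0,0,0]],
    [-1,[0,0,0.001],[0,0,0]],
    [-0.4,[0,0,0.001],[0,0,0]],
    [-0.2,[0,0,0.001],[0,0,0]],
    [0.0,[0,0,0.001],[0,0,0]],
    [0.2,[0,0,0.001],[0,0,0]],
    [0.4,[0,0,0.001],[0,0,0]],
    [0.6,[0,0,0.001],[0,0,0]],
    [0.8,[0,0,-0.01],[0,0,0]],
    [1,[0,0,-0.03],[0,0,0]],
    [1,[0,0,-0.06],[0,0,0]],
    [1,[0,0,-0.1],[0,0,0]],
  ],
)

```text
time: 14.5
tool_pos: [0.5162, 0.1441, 0.1057]
tool_rot: [-3.137, 0.001, 1.518]
contact_force: [1.0, 0.1, -0.5]
opening: 0.0834
```

Emit:
jog_arm(
  series=[
    [1,[0,0,-0.03],[0,0,0]],
    [1,[0,0,-0.06],[0,0,0]],
    [1,[0.0,0.04,-0.08],[0,0,0]],
    [1,[0.0,0.08,-0.1],[0,0,0]],
    [1,[0.0,0.12,-0.12],[0,0,0]],
    [1,[0.0,0.12,-0.12],[0,0,0]],
    [1,[0.0,0.12,-0.12],[0,0,0]],
    [1,[0.0,0.12,-0.12],[0,0,0]],
  ],
)

```text
time: 15.17
tool_pos: [0.6373, 0.1379, 0.2257]
tool_rot: [-3.141, -0.0, 1.518]
contact_force: [-0.6, 0.9, -0.9]
opening: 0.0915
```

```bash
python3 mv.py .4663 -.0445 .072 158.85;python3 - <<'E'
from cell import eyes
import cv2,numpy as np
from h import *
for n in("scene","top"):
    d=eyes.read_camera(n);np.savez(n+"3.npz",**d);cv2.imwrite(f"pics/{n}3.png",d["img"][:,:,::-1])
d=load("scene","3");W=pts(d)
w=W[195:240,215:275];k=(w[...,2]>.008)&(w[...,2]<.034)&(w[...,1]<.225)&(w[...,0]>.49)&(w[...,0]<.54)
n,l,st,c=cv2.connectedComponentsWithStats(k.astype(np.uint8));i=1+st[1:,4].argmax();p=w[l==i]
print(len(p),p.min(0).round(3),p.max(0).round(3)); t=p[p[:,1]<.05];print("tip z",t[:,2].max(),"handle top",np.percentile(p[p[:,1]>.11][:,2],[50,95]))
# bystanders shift
for n,bs in (("top",dict(tin=(205,145,242,180),tape=(243,145,272,172),masking=(405,225,450,270),jar=(115,155,150,188))),("scene",dict(tin=(245,160,275,190),tape=(273,175,297,200),masking=(355,282,395,320),jar=(190,138,215,168)))):
    A=load(n)["img"].astype(int);B=load(n,"3")["img"].astype(int)
    for q,(a,b,c,e) in bs.items(): print(n,q,np.abs(A-B)[b:e,a:c].mean().round(2))
E
```

```text
t 15.17 pos [0.6373 0.1379 0.2257] rot [-3.1407 -0.      1.5176] F [-0.6  0.9 -0.9] op 0.0915
shift [-0.1912 -0.1609  0.1539] turn [-8.0000e-04 -6.0000e-04 -1.2549e+00]
247 [0.502 0.02  0.008] [0.533 0.191 0.03 ]
tip z 0.02143353983853169 handle top [0.02288392 0.02821869]
top tin 61.44
top tape 5.5
top masking 4.78
top jar 4.83
scene tin 4.27
scene tape 3.12
scene masking 3.62
scene jar 3.19
```

View pics/scene3.png

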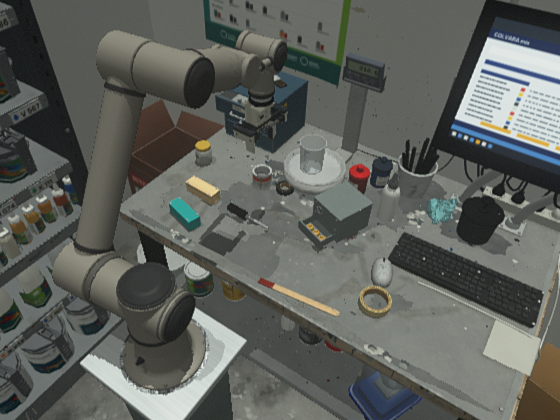

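View pics/top3.png

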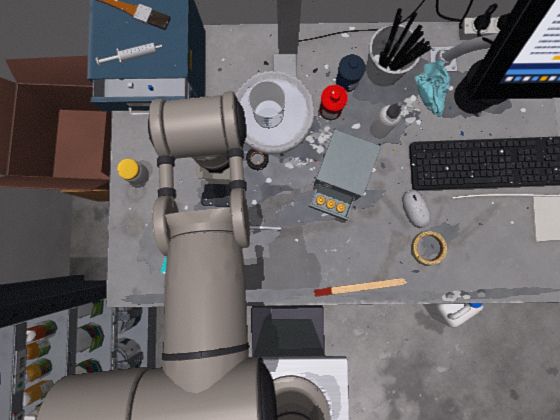

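Run:
```python
from h import *
d=load("top","3");W=pts(d);a=np.radians(-21.15);ex=np.array([np.cos(a),np.sin(a)])
q=(W[...,:2]-np.array([.6112,-.1327]))
s=q@ex;t=q@np.array([-ex[1],ex[0]])
m=(np.abs(t)<.05)&(s<-.005)&(s>-.1)&(W[...,2]>.03)&(W[...,2]<.06)
print("tray out",m.sum(),np.percentile(-s[m],[50,98,100]))
from cell import job
job.hand_in()
```

```text
tray out 123 [0.06031854 0.06300888 0.06322944]
the job is handed in; nothing more can be done
```

The job is finished and handed in at about 15 s of the 54 s allowed; `hand_in` reports no verdict. I drew the pin out by its shank, laid it on the bench and let go. I then took it by its handle and pushed it into the hole at about 6 N until the tray sprang out, and laid it back flat.

What the last checks before hand-in showed:
- **Tray:** it stands about 60 mm out, measured from the top camera.
- **Pin:** it lies flat, with the top of its handle about 23 mm up and its centre about 155 mm from the holder's origin. The depth readings near the tip reach 21 mm at most. That is the shank's upper surface with noise, so the tip's axis is at about 12 mm by the pin's shape, not by a direct reading.
- **Bystanders:** the jar, the tin and both tape rolls are unchanged in the scene view. The top view agrees for the jar and both rolls, but there the arm hides the tin, so the tin rests on the scene view alone.
- **Robot:** the gripper is open and stands clear at z = 0.226 m, above the tin's side of the bench and touching nothing.

No check failed. I did not re-measure the pin's height after its first release beyond one scene-camera view, which showed it lying flat.

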